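Reset the locked selector of a bobbin winder

TASK

Set the bobbin winder's locked selector to the fifth click clockwise from its anticlockwise end stop: first wedge the sprung catch open with the wooden wedge, pushed into the slot beside the catch's tab from the robot's side, and let go of it, then turn the selector there while the wedge holds the catch open. Afterwards pull the wedge out so that the catch snaps fully shut and locks the selector, and lay the wedge on the table, clear of the winder. Leave everything else on the table and the winder where it is.

Things in the scene. Friction and masses are not known exactly. Their poses are not given: they have to be found in the camera images.
- winder: bobbin winder, fixed: white housing 190 (its x) x 330 (y) x 60 mm high. Origin under its centre, x away from the robot, y to the robot's left, z up; the flat top (deck) is at z 60. Selector axis at x 0, y -75; slot at x 25, y 41; a fixed spool on a spindle at x 66, y 128, 26 mm across, 48 mm above the deck.
- selector (a joint): rad; 0 at the anticlockwise stop, grows clockwise from above to 4.71. Black dial that clicks every 0.524 (30 deg): position n is n x 0.524; starts in 0, 1 or 2. A sprung roller pulls it to the nearest position; a click takes about 0.1 N m. While the catch is shut it is locked (1.5 deg of play).
- selector_grip (a point): on the selector's axis, 36 mm above the deck, in the bar to grip; turns with the dial. Bar 50 mm long (this x, +x to its white-lined pointing end), 13 mm thick (y), 14 to 46 mm above the deck; the toothed dial under it: radius 36, 14 mm high. z up.
- selector_marks (a point): on the selector's axis at deck height, fixed; axes as the winder's. Ten raised black marks on the deck at radius 43 to 55 mm, longer as the count grows, show positions 0 to 9; position 0 lies 135 degrees anticlockwise of x seen from above, the others follow clockwise every 30 degrees.
- catch (a joint): travel in m of the steel catch that locks the selector: 0 shut, grows as it slides to the winder's +y, at most 0.018; from 0.007 the selector is free. A spring of 3 N (rising 1 N per 9 mm) shuts it. One piece: a nose between the dial's teeth, a strip flush in the deck, an upright tab.
- catch_tab (a point): middle of the top edge of the catch's upright tab, which is 22 mm (x) x 10 mm (y) and 30 mm high above the deck; moves with the catch; axes as the winder's.
- slot (a point): on the deck in the middle of the slot between a fixed steel post on its -y side (22 x 12 mm, 30 mm high, face 6 mm from this point) and the catch's tab on its +y side (face also 6 mm away while shut). 12 mm wide when shut, 22 mm long along x, open above and at both ends; axes as the winder's.
- wedge: loose wooden wedge, 45 g, 28 mm high, lying on its underside. Origin on the underside under the middle of its head (x -21 to 21, y -15 to 15 mm); x towards the tip, z up. Blade x 21 to 81: -y side straight at y -15; +y side at y 7 (22 mm thick) to x 46, then tapering to y -9 (6 mm thick) at the tip.
- wedge_shoulder (a point): on the wedge's underside at x 21, y 11 mm: the step from head to blade. Slid along the deck into the slot from the robot's side, tip first, straight side along the post, the wedge pushes the tab 10 mm aside until this step meets the tab; it takes up to about 10 N, and the wedge then stays by itself.
- pressing_block: plain rectangular wooden block 85 x 30 x 28 mm, no taper; a bystander; origin under its centre
- needle_case: upright round wooden needle case, 24 mm across, 80 mm tall; a bystander; origin under its centre
- thread_spool: upright spool of grey thread, 28 mm across, 52 mm tall; a bystander; origin under its centre
- bobbin: small metal bobbin, 21 mm across, 11.5 mm high, lying on the winder's deck beyond the catch; a bystander; origin under its centre
- scissors: scissors lying flat, about 155 mm long; a bystander; origin near the pivot
- mug: white mug, 76 mm across, 90 mm tall; a bystander; origin under its centre
There are look-alikes about, which are no part of the job. What is shaped like the wedge but pink or purple is not meant.

How it is judged:
On the way, in this order (a step that is already met when the one before it is completed fails the run):
1. the wedge, let go, holds the catch open by more than 8 mm (value of joint catch above 0.008 m and contact force between wedge and catch above 0.5 N and contact force between the fingers and wedge below 0.1 N and contact force between the fingers and catch below 0.1 N), for 0.3 s.
2. the selector stands in position 5 (within 0.12 rad) with the catch still wedged open (value of joint selector between 2.5 and 2.74 rad and value of joint catch above 0.008 m and contact force between wedge and catch above 0.5 N), for 0.3 s.
At the end, for the whole second after the job is handed in: the selector stands in position 5, five clicks (2.618 rad, within 0.12) from its anticlockwise stop; the catch is shut (within 2 mm); the wedge lies at rest on the table (its origin lower than 40 mm), touching neither the winder nor the catch (value of joint selector between 2.5 and 2.74 rad and value of joint catch below 0.002 m and height (world z) of wedge below 0.04 m and contact force between wedge and winder below 0.1 N and contact force between wedge and catch below 0.1 N and linear speed of wedge below 0.02 m/s).
It fails at once if a bystander is shifted by more than 30 mm (distance of any of pressing_block, needle_case, thread_spool, bobbin, scissors, mug from where it was at the start of the episode above 0.03 m).
It also fails if it takes over 72 s, if anything falls off the work surface, if the arm or the gripper's body presses on something with over 40 N, if the wrist force passes 120 N, or if a joint passes its speed limit or range.

ROBOT

A 6-joint arm with a two-finger parallel gripper is mounted at the origin on the work surface. World frame = base frame: x ahead of the robot, y to its left, z up, the work surface at z = 0. Lengths are in m, angles in rad, forces in N, time in s.
With the tool pointing down it reaches from about 0.35 to 0.925 m from the base axis. Payload 6.4 kg.
Tool frame: the origin (TCP) lies where the fingers leave the gripper's body, on its centre line; the fingertips stand robot.finger_overhang ahead of it and the grasp point (between the pads) lies 78 mm ahead of it (robot.finger_overhang is the distance from the TCP to the fingertips, in m); z points along the fingers, y is the line along which they close (so a half turn about z gives the same grasp; the last joint's range is limited). The gripper opens to 94 mm and grips with 3 to 60 N. Pads are 16 mm wide; open, the fingers measure 119 mm over their backs; the gripper's body (75 mm by 177 mm) begins 78 mm behind the grasp point.
Start: joints at [-1.425, 0.245, 1.558, -0, 1.339, -0.174], TCP at [0.204, -0.617, 0.303] pointing down, gripper open.
Joint ranges: [-3.13, 3.13], [-1.02, 2.26], [0.13, 2.54], [-0.95, 4.09], [0.21, 2.88], [-2.74, 2.74]. Speed limits (rad/s): [2.57, 2.57, 3.14, 3.14, 3.14, 3.14].

INTERFACE

Orientations are given as a 3x3 rotation matrix whose columns are the frame's x, y, z axes.
In Python, from rig import robot, eyes gives the robot as it stands.
- The arm moves only by the tool send_rows, never from a script. Its argument "targets" is a list that holds one entry, the list of rows, each a list of 7 numbers: the turn, a rotation vector about the tool's x, y, z in units of 60 degrees (1.0 is 60 degrees), then the shift along the tool's x, y, z in units of 0.12 m (1.0 is 0.12 m), then the closure, from -1 (fully open) to 1 (shut). A call has 1 to 10 rows; each row is the pose to reach, as a shift and turn from the pose commanded when the call began, along the tool's axes at that moment; what a row does not reach only later rows make up. A row lasts 1/10 s, in which the tool goes at most 50 mm and 8.59 degrees, less where a joint would pass 70% of its speed; a pose out of reach is approached as far as the arm can. A call with a number of a shift or a turn outside -1 to 1 is refused whole. A call with a gripper value outside its range is refused whole. The fingers move at their own pace and stop on an object; "grip_force" is the grip in N (left out, the last holds). Time passes only in rows, so rows that repeat a pose let the fingers close. It gives the time, the measured TCP pose, the force, the opening and the grip force at its end, in the units of the state.
- robot.get_obs(): the state, without advancing time (a new reading comes with each control period).
- eyes.read_camera(name): name is "scene" or "top" or "wrist"; returns (picture, depth): 420x560x3 uint8, blue, green, red; 420x560 float32, m along the optical axis (not along the pixel's ray), 0 where there is no reading.
- eyes.camera_params(name): a dict with "vfov" (degrees; the focal length in pixels is half the picture's height over the tangent of half this angle, whatever the lens; pixels are square), "cx", "cy" (the principal point, pixels), "R" (3x3) and "t" (3): a world point X has camera coordinates R X + t; the wrist camera has in their place "T_tool_cam" (4x4, takes a point from camera to tool coordinates, whose origin is the TCP and whose axes are the flange's). Camera axes: x right, y down, z forward; pixel columns grow to the right and rows downward; lengths in m; the calibration is good to about 2 mm. A picture is of the moment at which its call begins: read the wrist's pose just before it. camera_params takes no time and is no camera call.
- robot.finish_job(): hands the job in; it is judged then, once.
The state is a dict: "t": time; "qpos": joint angles; "qd": joint speeds; "effort": joint torques, N m; "position": TCP position; "tool_rot": TCP orientation; "ft_force": force on the tool from outside, world axes, zero at the start; "ft_torque": the same for the moment, N m; "grip_width": finger opening in m; "finger_force": force on a finger pad.
Only numpy, scipy, OpenCV 4.12 (cv2) and the standard library are available. Lean on these libraries where they do the work, as an engineer would, in place of code of your own. Each camera call takes 0.05 s, during which the arm holds its last target. There are 200 camera calls.

## Working session

There is one attempt and no reset: what is moved stays moved. The work goes in short steps, Python scripts to look and compute and a tool call to move; the robot and the scene stay as the last step left them, time stands still between calls to the robot, and variables do not carry over. Pictures are saved under pics/ and viewed, at most 10 in all, crops included, and the job is handed in when it is done.

Besides the shell and the picture viewer there is one more tool, called after "Call:" as name(argument=value, ...), one argument or row to a line, values as JSON. send_rows: Moves the arm, as the interface text tells. Shifts and turns lie within -1 to 1; 1 stands for 0.12 m of shift or 60 degrees of turn. Its arguments: {"type":"object","properties":{"targets":{"type":"array"},"grip_force":{"type":"number"}},"required":["targets"]}

```bash
ls; mkdir -p pics; python3 - <<'E'
from rig import robot, eyes
import cv2, numpy as np
o=robot.get_obs(); print({k:np.round(v,3).tolist() for k,v in o.items()}, robot.finger_overhang)
for n in("scene","top"):
    im,d=eyes.read_camera(n); cv2.imwrite(f"pics/{n}0.png",im); np.save(f"pics/{n}0.npy",d); p=eyes.camera_params(n); print(n,{k:np.round(v,4).tolist() for k,v in p.items()})
p=eyes.camera_params("wrist"); print({k:np.round(v,4).tolist() for k,v in p.items()})
E
```

```text
pics
{'t': 0.0, 'qpos': [-1.425, 0.246, 1.559, -0.0, 1.339, -0.174], 'qd': [-0.001, -0.001, -0.0, 0.001, -0.002, 0.001], 'effort': [0.001, -41.583, -31.46, 0.069, 0.033, -0.0], 'position': [0.204, -0.617, 0.302], 'tool_rot': [[0.949, 0.314, -0.0], [0.314, -0.949, 0.002], [0.0, -0.002, -1.0]], 'ft_force': [-0.513, 0.048, 0.174], 'ft_torque': [-0.031, 0.024, -0.033], 'finger_force': 0.0, 'grip_width': 0.094} 0.0972
scene {'vfov': 53.9515, 'cx': 279.4272, 'cy': 208.4841, 'R': [[-0.7436, 0.6686, -0.0039], [0.3925, 0.4317, -0.8122], [-0.5413, -0.6055, -0.5834]], 't': [0.3572, -0.1423, 1.3609]}
top {'vfov': 57.6461, 'cx': 281.2651, 'cy': 203.3107, 'R': [[-0.017, -0.9998, -0.0129], [-0.9836, 0.019, -0.1791], [0.1794, 0.0096, -0.9837]], 't': [0.0556, 0.5102, 1.1714]}
{'vfov': 71.0481, 'cx': 277.827, 'cy': 208.8016, 'T_tool_cam': [[-0.0, -0.9713, -0.238, 0.0686], [1.0, 0.0, -0.0002, -0.0002], [0.0002, -0.238, 0.9713, -0.0814], [0.0, 0.0, 0.0, 1.0]]}
```

View pics/top0.png

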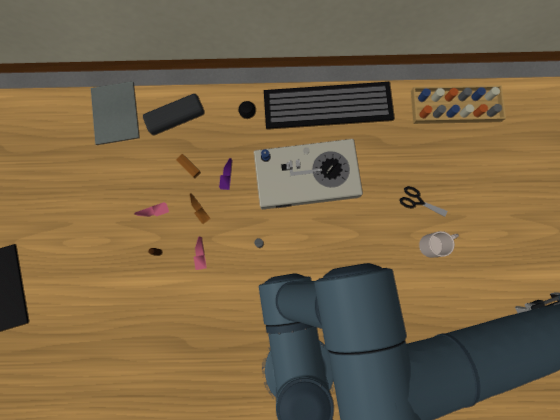

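View pics/scene0.png

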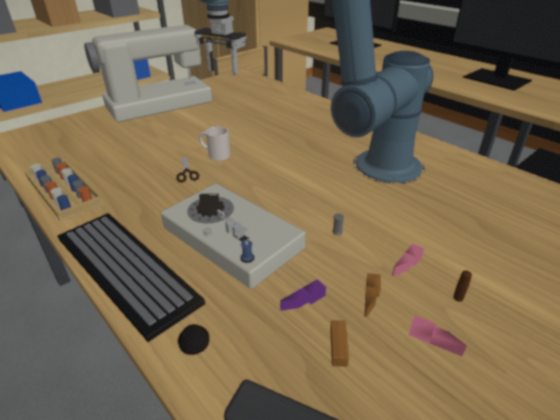

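The top view shows the winder at (308,174), its dial at (331,168), and the tab and post near (290,167). The wooden wedge is at (200,208), with the untapered block at (188,165). The pink and purple pieces are look-alikes.

```bash
cat > h.py <<'E'
from rig import robot, eyes
import cv2, numpy as np
def cam(name, obs=None):
    p=eyes.camera_params(name); f=210/np.tan(np.radians(p["vfov"])/2)
    if name=="wrist":
        T=np.array(p["T_tool_cam"]); Rt=np.array(obs["tool_rot"])
        Rw=Rt@T[:3,:3]; c=Rt@T[:3,3]+np.array(obs["position"])
    else:
        R=np.array(p["R"]); Rw=R.T; c=-R.T@np.array(p["t"])
    return f,p["cx"],p["cy"],Rw,c
def ray(C,px,z):
    f,cx,cy,Rw,c=C; px=np.atleast_2d(np.asarray(px,float))
    d=np.c_[(px[:,0]-cx)/f,(px[:,1]-cy)/f,np.ones(len(px))]@Rw.T
    return c+d*((z-c[2])/d[:,2])[:,None]
def proj(C,X):
    f,cx,cy,Rw,c=C; q=(np.atleast_2d(X)-c)@Rw
    return np.c_[cx+f*q[:,0]/q[:,2],cy+f*q[:,1]/q[:,2]]
def big(m,roi=None,n=1):
    m=m.astype(np.uint8)*255
    if roi: k=np.zeros_like(m); x0,y0,x1,y1=roi; k[y0:y1,x0:x1]=1; m=m*k
    cs,_=cv2.findContours(m,cv2.RETR_EXTERNAL,cv2.CHAIN_APPROX_NONE)
    return sorted(cs,key=cv2.contourArea)[::-1][:n]
E
python3 - <<'E'
from h import *
im=cv2.imread("pics/top0.png"); C=cam("top"); h=cv2.cvtColor(im,cv2.COLOR_BGR2HSV)
m=(h[...,1]<60)&(h[...,2]>110)
c=big(m,(235,130,380,220))[0]; r=cv2.minAreaRect(ray(C,c[:,0],0.06)[:,:2].astype(np.float32)); print("deck",r, cv2.boundingRect(c))
print(h[208,200],h[165,188],h[225,230])
d=np.load("pics/top0.npy"); 
roi=(180,185,215,228)
f,cx,cy,Rw,c0=C
v,u=np.mgrid[0:420,0:560]; P=np.stack([(u-cx)/f*d,(v-cy)/f*d,d],-1)@Rw.T+c0
c=big(P[...,2]>0.012,roi)[0]; W=ray(C,c[:,0],0.028)[:,:2]; print("wedge",W.mean(0),cv2.minAreaRect(W.astype(np.float32)),W.min(0),W.max(0))
for nm,px in dict(block=(188,165),cyl=(155,251),spool=(259,243),pink=(152,210),pink2=(200,253),purple=(226,175),case=(247,109),mug=(437,244),sc=(410,198)).items(): print(nm,ray(C,px,0.02)[0,:2].round(3))
cv2.imwrite("pics/crop1.png",np.hstack([cv2.resize(im[140:230,240:370],None,fx=4,fy=4,interpolation=2),cv2.resize(im[185:230,175:215],(240,360),interpolation=2)]))
E
```

```text
deck ((0.6088053584098816, -0.03848373889923096), (0.18614815175533295, 0.32546597719192505), 5.916372299194336) (254, 139, 108, 68)
[ 16 195  76] [ 15 188 115] [ 18 140 146]
wedge [0.50218644 0.31716951] ((0.5032026171684265, 0.3214419484138489), (0.10366088151931763, 0.030681610107421875), 36.89023971557617) [0.45501966 0.28036729] [0.55115396 0.34389731]
block [0.652 0.355]
cyl [0.369 0.454]
spool [0.388 0.12 ]
pink [0.502 0.469]
pink2 [0.36  0.309]
purple [0.615 0.228]
case [0.846 0.158]
mug [ 0.375 -0.447]
sc [ 0.525 -0.373]
```

View pics/crop1.png

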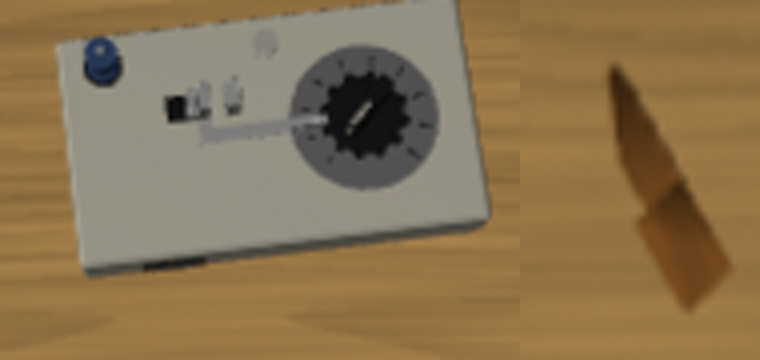

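The wedge's straight side is on its right, looking towards the tip, so it isn't mirrored. The white line on the dial points to the lower left, which is position 0. Next I'll move over the winder for a closer look.

Call:
send_rows(
  targets=[
    [[0, 0, 0, 0.31, -0.235, 0, -1], [0, 0, 0, 0.62, -0.47, 0, -1], [0, 0, 0, 0.93, -0.705, 0, -1], [0, 0, 0, 0.93, -0.705, 0, -1]],
  ],
)

```text
t: 0.5
position: [0.286, -0.4978, 0.3019]
tool_rot: [[0.948, 0.319, 0.0], [0.319, -0.948, 0.002], [0.001, -0.002, -1.0]]
ft_force: [0.2, -1.0, 0.4]
grip_width: 0.0938
finger_force: 0.0
```

Call:
send_rows(
  targets=[
    [[0, 0, 0, 0.31, -0.235, 0, -1], [0, 0, 0, 0.62, -0.47, 0, -1], [0, 0, 0, 0.93, -0.705, 0, -1], [0, 0, 0, 0.93, -0.705, 0, -1]],
  ],
)

```text
t: 0.9
position: [0.3648, -0.3832, 0.3023]
tool_rot: [[0.948, 0.319, 0.0], [0.319, -0.948, 0.001], [0.001, -0.001, -1.0]]
ft_force: [-0.8, 0.6, -0.4]
grip_width: 0.0941
finger_force: 0.0
```

Call:
send_rows(
  targets=[
    [[0, 0, 0, 0.31, -0.235, 0, -1], [0, 0, 0, 0.62, -0.47, 0, -1], [0, 0, 0, 0.93, -0.705, 0, -1], [0, 0, 0, 0.93, -0.705, 0, -1]],
  ],
)

```text
t: 1.3
position: [0.444, -0.2684, 0.3025]
tool_rot: [[0.948, 0.319, 0.0], [0.319, -0.948, 0.001], [0.0, -0.001, -1.0]]
ft_force: [-0.3, -0.5, -0.4]
grip_width: 0.094
finger_force: 0.0
```

Call:
send_rows(
  targets=[
    [[0, 0, 0, 0.31, -0.235, 0, -1], [0, 0, 0, 0.62, -0.47, 0, -1], [0, 0, 0, 0.93, -0.705, 0, -1], [0, 0, 0, 0.93, -0.705, 0, -1]],
  ],
)

```text
t: 1.7
position: [0.5233, -0.1537, 0.3025]
tool_rot: [[0.948, 0.318, 0.0], [0.318, -0.948, 0.0], [0.0, -0.0, -1.0]]
ft_force: [-0.8, -0.7, 0.0]
grip_width: 0.0939
finger_force: 0.0
```

Call:
send_rows(
  targets=[
    [[0, 0, 0.1, 0.31, -0.235, 0, -1], [0, 0, 0.205, 0.62, -0.47, 0, -1], [0, 0, 0.205, 0.93, -0.705, 0, -1], [0, 0, 0.205, 0.93, -0.705, 0, -1], [0, 0, 0.205, 0.93, -0.705, 0, -1]],
  ],
)

```text
t: 2.2
position: [0.6012, -0.0415, 0.3021]
tool_rot: [[0.994, 0.105, -0.001], [0.105, -0.994, -0.001], [-0.001, 0.001, -1.0]]
ft_force: [0.2, -0.9, 0.3]
grip_width: 0.0943
finger_force: 0.0
```

```bash
python3 - <<'E'
from h import *
o=robot.get_obs(); im,d=eyes.read_camera("wrist"); cv2.imwrite("pics/w1.png",im); np.savez("pics/w1.npz",d=d,**{k:o[k] for k in("position","tool_rot")})
print(o["t"],np.round(o["position"],4),np.round(o["tool_rot"],4).tolist(),np.round(o["qpos"],2))
E
```

```text
2.2 [ 0.6012 -0.0415  0.3021] [[0.9945, 0.1048, -0.001], [0.1048, -0.9945, -0.0008], [-0.0011, 0.0006, -1.0]] [-0.26  0.14  1.68 -0.    1.32  1.21]
```

View pics/w1.png

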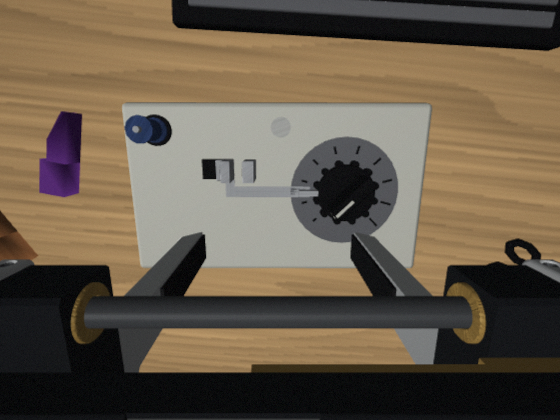

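Wrist view: deck corners are near (123,103), (430,103), (414,268) and (141,266). The dial's grey ring is centred around (345,190), with the tab at (225,171), the post at (249,170) and the bobbin at (281,127). The white line runs from (337,217) to (354,203), pointing lower left, so position 0.

```bash
python3 - <<'E'
from h import *
im=cv2.imread("pics/w1.png"); o=dict(np.load("pics/w1.npz")); C=cam("wrist",o); g=cv2.cvtColor(im,cv2.COLOR_BGR2HSV)
deck=(g[...,1]<45)&(g[...,2]>140)
c=big(deck,(100,80,450,262))[0][:,0]
def edge(sel,ax):
    P=ray(C,c[sel],0.06)[:,:2].astype(np.float32); vx,vy,x,y=cv2.fitLine(P,cv2.DIST_HUBER,0,.01,.01).ravel()
    a=np.degrees(np.arctan2(vy,vx)); return a,np.array([x,y]),np.array([-vy,vx])
T=edge((c[:,1]<112)&(c[:,0]>140)&(c[:,0]<415),0); L=edge((c[:,0]<150)&(c[:,1]>120)&(c[:,1]<240),1); R=edge((c[:,0]>405)&(c[:,1]>120)&(c[:,1]<230),1)
print("top",T,"\nL",L,"\nR",R)
ring=(g[...,2]<130)
c2=big(ring&True,(285,130,402,248))[0][:,0]; 
P=ray(C,cv2.convexHull(c2)[:,0],0.06)[:,:2].astype(np.float32); e=cv2.fitEllipse(P); print("ring",e)
a=np.radians(L[0]+R[0])/2; a=a if np.cos(a)>0 else a+np.pi
ux=np.array([np.cos(a),np.sin(a)]); uy=np.array([-ux[1],ux[0]])
ctr=np.array(e[0])+0.075*uy; print("yaw",np.degrees(a),"ctr from ring",ctr)
for n,E in(("L",L),("R",R)): print(n,(E[1]-ctr)@uy)
print("T",(T[1]-ctr)@ux)
def wf(px,z): q=ray(C,px,z)[:,:2]-ctr; return np.c_[q@ux,q@uy].round(4)
hole=big(g[...,2]<60,(195,150,222,185))[0]; print("hole",wf(hole[:,0],0.06).min(0),wf(hole[:,0],0.06).max(0))
br=big((g[...,2]>0)&(im[...,0].astype(int)>165),(210,155,262,190),3)
for b in br: print(cv2.boundingRect(b))
print("bobbin",wf((281,127),.0715)); print("line tips",wf([(337,217),(354,203)],.106))
cv2.imwrite("pics/c2.png",cv2.resize(im[145:235,190:400],None,fx=3.8,fy=3.8,interpolation=2))
E
```

```text
top (np.float32(-84.25633), array([ 0.701233  , -0.02613384], dtype=float32), array([0.9949796 , 0.10007797], dtype=float32)) 
L (np.float32(5.9004307), array([0.6212585 , 0.12429743], dtype=float32), array([-0.10280002,  0.99470204], dtype=float32)) 
R (np.float32(5.947788), array([ 0.6440425 , -0.19571038], dtype=float32), array([-0.10362215,  0.99461675], dtype=float32))
ring ((0.6136411428451538, -0.11751987040042877), (0.11793703585863113, 0.135164275765419), 132.44940185546875)
yaw 5.924109 ctr from ring [ 0.60590031 -0.0429204 ]
L 0.16473966360008357
R -0.15591069141685726
T 0.09655615245836296
hole [0.0194 0.071 ] [0.0391 0.0847]
(242, 156, 1, 1)
(255, 158, 1, 1)
(239, 162, 1, 1)
bobbin [[ 0.0734 -0.0011]]
line tips [[-0.0124 -0.0559]
 [ 0.0017 -0.0716]]
```

View pics/c2.png

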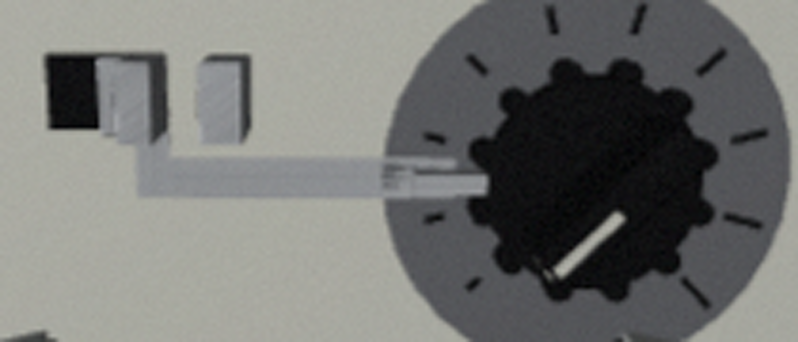

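```bash
python3 - <<'E'
from h import *
from scipy.optimize import least_squares
im=cv2.imread("pics/w1.png"); o=dict(np.load("pics/w1.npz")); C=cam("wrist",o); g=cv2.cvtColor(im,cv2.COLOR_BGR2GRAY)
# ring edge: walk outwards->inwards from radius along rays from the approximate centre
pts=[]
for t in np.radians(np.r_[0:40:2,140:172:2,190:360:2]):
    d=np.array([np.cos(t),np.sin(t)]); r=np.arange(42,62,.25); p=np.array([345,190])+r[:,None]*d
    v=cv2.remap(g,p[:,0].astype(np.float32)[None],p[:,1].astype(np.float32)[None],1)[0].astype(float)
    k=np.argmax(np.diff(cv2.GaussianBlur(v[None],(9,1),0)[0])); pts.append(p[k])
P=ray(C,pts,0.06)[:,:2]
s=least_squares(lambda q:np.hypot(*(P-q[:2]).T)-q[2],[.61,-.115,.058],loss="soft_l1",f_scale=.001)
print("circle",s.x,np.abs(s.fun).mean())
a=np.radians(5.9); ux=np.array([np.cos(a),np.sin(a)]); uy=np.array([-ux[1],ux[0]])
ctr=s.x[:2]+.075*uy; print("ctr",ctr)
wf=lambda px,z:np.c_[(ray(C,px,z)[:,:2]-ctr)@ux,(ray(C,px,z)[:,:2]-ctr)@uy].round(4).tolist()
print("post",wf([(242.4,161.5),(242.4,182.5),(253.5,182.5),(253.5,161.5)],.09)); print("tab",wf([(221,161.5),(221,182.5),(230.5,182.5),(230.5,161.5)],.09))
print("line",wf([(337,217),(354,203)],.106)); print("bobbin",wf((281,127),.0715)); print("deckedge L R T",wf([(132,180),(422,190),(280,103)],.06))
d=np.load("pics/w1.npz")["d"]; print("deck depth z", [ (C[4]+C[3]@np.array([(u-C[1])/C[0],(v-C[2])/C[0],1])*d[v,u])[2].round(4) for u,v in((170,200),(280,160),(250,220),(226,172),(246,172))])
E
```

```text
circle [ 0.61777342 -0.11364623  0.05966033] 0.0001427305285606154
ctr [ 0.61006398 -0.03904351]
post [[0.0354, 0.0337], [0.0145, 0.0343], [0.0145, 0.0231], [0.0354, 0.0227]]
tab [[0.0354, 0.0549], [0.0144, 0.0558], [0.0145, 0.0462], [0.0354, 0.0455]]
line [[-0.0169, -0.0593], [-0.0028, -0.075]]
bobbin [[0.0689, -0.0045]]
deckedge L R T [[0.0124, 0.1598], [0.0018, -0.1622], [0.0933, -0.0035]]
deck depth z [np.float64(0.0617), np.float64(0.0598), np.float64(0.0599), np.float64(0.0898), np.float64(0.0878)]
```

Call:
send_rows(
  targets=[
    [[0, 0, 0, -0.065, -0.38, 0, -1], [0, 0, 0, -0.13, -0.757, 0, -1], [0, 0, 0, -0.13, -0.757, 0, -1]],
  ],
)

```text
t: 2.55
position: [0.5745, 0.0499, 0.3025]
tool_rot: [[0.994, 0.107, -0.001], [0.107, -0.994, 0.001], [-0.001, -0.001, -1.0]]
ft_force: [0.1, -0.2, 0.2]
grip_width: 0.0941
finger_force: 0.0
```

Call:
send_rows(
  targets=[
    [[0, 0, 0, -0.065, -0.38, 0, -1], [0, 0, 0, -0.13, -0.757, 0, -1], [0, 0, 0, -0.13, -0.757, 0, -1]],
  ],
)

```text
t: 2.85
position: [0.55, 0.1385, 0.3027]
tool_rot: [[0.994, 0.107, -0.0], [0.107, -0.994, 0.0], [-0.0, -0.0, -1.0]]
ft_force: [0.1, -0.5, -0.3]
grip_width: 0.094
finger_force: 0.0
```

Call:
send_rows(
  targets=[
    [[0, 0, 0, -0.065, -0.38, 0, -1], [0, 0, 0, -0.13, -0.757, 0, -1], [0, 0, 0, -0.13, -0.757, 0, -1]],
  ],
)

```text
t: 3.15
position: [0.5255, 0.227, 0.3028]
tool_rot: [[0.994, 0.108, 0.0], [0.108, -0.994, 0.0], [0.0, -0.0, -1.0]]
ft_force: [0.4, 0.4, 0.5]
grip_width: 0.094
finger_force: 0.0
```

Call:
send_rows(
  targets=[
    [[0, 0, -0.13, -0.065, -0.38, 0, -0.3], [0, 0, -0.26, -0.13, -0.757, 0, -0.3], [0, 0, -0.39, -0.13, -0.757, 0, -0.3], [0, 0, -0.517, -0.13, -0.757, 0, -0.3], [0, 0, -0.517, -0.13, -0.757, 0, -0.3], [0, 0, -0.517, -0.13, -0.757, 0, -0.3]],
  ],
)

```text
t: 3.75
position: [0.502, 0.3128, 0.3026]
tool_rot: [[0.801, 0.598, 0.0], [0.598, -0.801, -0.0], [-0.0, 0.0, -1.0]]
ft_force: [-0.2, -0.3, -0.5]
grip_width: 0.0611
finger_force: 0.0
```

```bash
python3 - <<'E'
from h import *
o=robot.get_obs(); im,d=eyes.read_camera("wrist"); cv2.imwrite("pics/w2.png",im); np.savez("pics/w2.npz",d=d,**{k:o[k] for k in("position","tool_rot")})
print(o["t"],np.round(o["position"],4),np.round(o["tool_rot"],4).tolist(),np.round(o["qpos"],2))
E
```

```text
3.75 [0.502  0.3128 0.3026] [[0.8013, 0.5982, 0.0002], [0.5982, -0.8013, -0.0004], [-0.0001, 0.0005, -1.0]] [ 0.37  0.11  1.71 -0.    1.32  1.3 ]
```

View pics/w2.png

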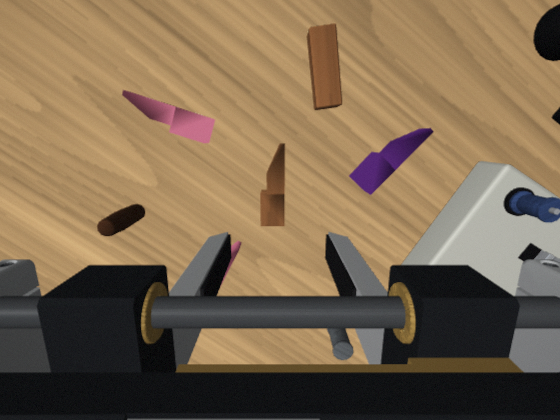

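Wrist view: the wooden wedge lies straight ahead. Its head spans (260–285, 190–225), the tip is at (283,143), and the straight side is on the right.

```bash
python3 - <<'E'
from h import *
im=cv2.imread("pics/w2.png"); o=dict(np.load("pics/w2.npz")); C=cam("wrist",o); g=cv2.cvtColor(im,cv2.COLOR_BGR2HSV)
m=(g[...,2]<int(.5*g[200,272,2]+.5*g[200,300,2])); print(g[200,272],g[170,279],g[200,300])
c=big(m,(245,130,300,235))[0][:,0]; print(cv2.boundingRect(c))
P=ray(C,c,0.028)[:,:2]; Rt=o["tool_rot"]; p=o["position"][:2]
Q=np.c_[(P-p)@Rt[:2,0],(P-p)@Rt[:2,1]]*1000   # tool frame mm (y to right)
s=c[:,0]>277; s&=(c[:,1]>150)&(c[:,1]<222)
k=np.polyfit(Q[s,0],Q[s,1],1); print("right edge y=",k, "angle",np.degrees(np.arctan(k[0])))
lo=Q[(c[:,0]<268)&(c[:,1]>195)&(c[:,1]<222)]; print("left head y",np.median(lo[:,1])); print("back x",np.percentile(Q[:,0],2),"tip x",Q[:,0].max())
bk=Q[(c[:,1]>=223)]; print(np.median(bk,0))
E
```

```text
[ 12 158  92] [ 13 156  88] [ 17 111 174]
(261, 143, 24, 83)
right edge y= [0.01115712 6.62012001] angle 0.6392294027129778
left head y -15.048021085030447
back x -39.62572852036286 tip x 61.49040679655062
[-39.62542497  -5.06652569]
```

Call:
send_rows(
  targets=[
    [[0, 0, 0.011, -0.192, -0.06, 0.3, -0.3], [0, 0, 0.011, -0.192, -0.06, 0.6, -0.3], [0, 0, 0.011, -0.192, -0.06, 0.84, -0.3], [0, 0, 0.011, -0.192, -0.06, 0.84, -0.3]],
  ],
)

```text
t: 4.2
position: [0.4761, 0.3047, 0.1974]
tool_rot: [[0.807, 0.591, -0.008], [0.591, -0.807, -0.003], [-0.009, -0.002, -1.0]]
ft_force: [-0.2, -0.8, -0.0]
grip_width: 0.0612
finger_force: 0.0
```

Call:
send_rows(
  targets=[
    [[0, 0, 0, 0, 0, 0.3, -0.3], [0, 0, 0, 0, 0, 0.6, -0.3], [0, 0, 0, 0, 0, 0.75, -0.3], [0, 0, 0, 0, 0, 0.84, -0.3], [0, 0, 0, 0, 0, 0.84, -0.3], [0, 0, 0, 0, 0, 0.84, 0.5], [0, 0, 0, 0, 0, 0.84, 1], [0, 0, 0, 0, 0, 0.84, 1], [0, 0, 0, 0, 0, 0.84, 1], [0, 0, 0, 0, 0, 0.84, 1]],
  ],
  grip_force=35,
)

```text
t: 5.2
position: [0.4786, 0.3067, 0.1018]
tool_rot: [[0.805, 0.593, 0.001], [0.593, -0.805, 0.0], [0.001, 0.0, -1.0]]
ft_force: [0.5, 0.1, 3.2]
grip_width: 0.0294
finger_force: 34.9
```

Call:
send_rows(
  targets=[
    [[0, 0, 0, 0, 0, 0, 1], [0, 0, 0, 0, 0, 0, 1], [0, 0, 0, 0, 0, -0.3, 1], [0, 0, 0, 0, 0, -0.6, 1], [0, 0, 0, 0, 0, -1, 1], [0, 0, 0, 0, 0, -1, 1], [0, 0, 0, 0, 0, -1, 1]],
  ],
)

```text
t: 5.9
position: [0.4784, 0.3068, 0.2218]
tool_rot: [[0.805, 0.593, 0.002], [0.593, -0.805, 0.001], [0.002, 0.0, -1.0]]
ft_force: [-0.7, -0.1, -0.8]
grip_width: 0.0296
finger_force: 34.9
```

```bash
python3 - <<'E'
from h import *
o=robot.get_obs(); im,d=eyes.read_camera("wrist"); cv2.imwrite("pics/w3.png",im); np.savez("pics/w3.npz",d=d,**{k:o[k] for k in("position","tool_rot")})
print(o["t"],np.round(o["position"],4),np.round(o["tool_rot"],4).tolist(),np.round(o["qpos"],2),o["grip_width"])
cv2.imwrite("pics/c3.png",im[120:420,180:380])
E
```

```text
5.9 [0.4784 0.3068 0.2218] [[0.805, 0.5932, 0.0017], [0.5932, -0.805, 0.0008], [0.0019, 0.0004, -1.0]] [0.37 0.14 1.83 0.   1.17 1.31] 0.029611597931554663
```

View pics/c3.png

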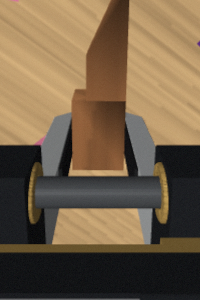

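The wedge is held squarely: head columns 252–307, step at about row 210, and the straight side on the right near column 307. I'll measure how it sits in the tool frame and compute the approach.

```bash
python3 - <<'E'
from h import *
im=cv2.imread("pics/w3.png"); o=dict(np.load("pics/w3.npz")); C=cam("wrist",o); g=cv2.cvtColor(im,cv2.COLOR_BGR2HSV)
Rt=o["tool_rot"]; p=o["position"]; z=p[2]-.1018+.028
tf=lambda px:((ray(C,px,z)-p)@Rt[:, :2]*1000)
print("step",tf([(252,210),(266,210)]),"right",tf([(307,285),(308.5,240)]))
m=(g[...,2]<135)&(g[...,1]>120); c=big(m,(240,60,330,215))[0][:,0]; print(cv2.boundingRect(c))
Q=tf(c); print("tip x",Q[:,0].max(), Q[Q[:,0].argmax()]);
for r in range(110,215,15):
    q=c[c[:,1]==r]; print(r,tf([(q[:,0].min(),r),(q[:,0].max()+1,r)]).round(1).tolist())
# goal
a=np.radians(5.9); ux=np.array([np.cos(a),np.sin(a)]); uy=np.array([-ux[1],ux[0]]); ctr=np.array([.6101,-.0397])
for nm,(x,y) in dict(pre=(-.11,.051),end=(-.0075,.051)).items(): print(nm,"wedge origin world",ctr+x*ux+y*uy)
E
```

```text
step [[ 29.9645198  -14.2864182 ]
 [ 29.96487443  -6.66913572]] right [[-14.84506805  16.68589271]
 [ 12.72533339  16.87768816]]
(255, 106, 55, 109)
tip x 83.63701861206498 [83.63701861 11.8769686 ]
110 [[81.7, 8.9], [81.7, 15.9]]
125 [[74.5, 5.4], [74.5, 15.6]]
140 [[67.1, 1.9], [67.1, 15.8]]
155 [[59.4, -1.7], [59.4, 15.5]]
170 [[51.7, -5.4], [51.7, 15.1]]
185 [[43.7, -6.0], [43.7, 15.3]]
200 [[35.5, -6.1], [35.5, 15.0]]
pre wedge origin world [ 4.95440271e-01 -2.77335374e-04]
end wedge origin world [0.59739731 0.0102589 ]
```

Call:
send_rows(
  targets=[
    [[0, 0, 0, -0.16, 0.235, 0, 1], [0, 0, 0, -0.32, 0.47, 0, 1], [0, 0, 0, -0.475, 0.708, 0, 1], [0, 0, 0, -0.475, 0.708, 0, 1]],
  ],
)

```text
t: 6.35
position: [0.4815, 0.2015, 0.2182]
tool_rot: [[0.807, 0.59, -0.005], [0.59, -0.807, -0.002], [-0.005, -0.002, -1.0]]
ft_force: [0.4, -0.0, -0.3]
grip_width: 0.0296
finger_force: 34.9
```

Call:
send_rows(
  targets=[
    [[0, 0, 0, -0.16, 0.235, 0, 1], [0, 0, 0, -0.32, 0.47, 0, 1], [0, 0, 0, -0.475, 0.708, 0, 1], [0, 0, 0, -0.475, 0.708, 0, 1]],
  ],
)

```text
t: 6.75
position: [0.4865, 0.1001, 0.2191]
tool_rot: [[0.807, 0.59, -0.004], [0.59, -0.807, -0.0], [-0.003, -0.002, -1.0]]
ft_force: [0.9, -0.3, 0.4]
grip_width: 0.0296
finger_force: 34.9
```

Call:
send_rows(
  targets=[
    [[0, 0, 0.12, -0.16, 0.235, 0, 1], [0, 0, 0.25, -0.32, 0.47, 0, 1], [0, 0, 0.38, -0.475, 0.708, 0, 1], [0, 0, 0.503, -0.475, 0.708, 0, 1], [0, 0, 0.503, -0.475, 0.708, 0, 1], [0, 0, 0.503, -0.475, 0.708, 0, 1], [0, 0, 0.503, -0.475, 0.708, 0, 1]],
  ],
)

```text
t: 7.45
position: [0.4914, 0.001, 0.2204]
tool_rot: [[0.994, 0.111, -0.001], [0.111, -0.994, 0.001], [-0.001, -0.001, -1.0]]
ft_force: [0.2, -0.0, 0.2]
grip_width: 0.0298
finger_force: 34.9
```

```bash
cat >> h.py <<'E'
A=np.radians(5.9); UX=np.array([np.cos(A),np.sin(A)]); UY=np.array([-UX[1],UX[0]]); CTR=np.array([.6101,-.0397])
def where(o=None):
    o=o or robot.get_obs(); q=o["position"][:2]-CTR; R=np.array(o["tool_rot"])
    print("t",round(o["t"],2),"winder xy mm",(q@UX*1000).round(1),(q@UY*1000).round(1),"z",round(o["position"][2],4),"yaw-A",round(np.degrees(np.arctan2(R[1,0],R[0,0])-A),2),"tilt",R[:2,2].round(4),"F",np.round(o["ft_force"],1),"w",round(o["grip_width"],4),"q6",round(o["qpos"][5],2))
E
python3 -c "
from h import *
where()"
```

```text
t 7.45 winder xy mm -113.9 52.7 z 0.2204 yaw-A 0.49 tilt [-0.0012  0.0005] F [ 0.2 -0.   0.2] w 0.0298 q6 1.23
```

Call:
send_rows(
  targets=[
    [[0, 0, 0, 0, 0, 0.2, 1], [0, 0, 0, 0, 0, 0.4, 1], [0, 0, 0, 0, 0, 0.48, 1], [0, 0, 0, 0, 0, 0.48, 1], [0, 0, 0, 0, 0, 0.48, 1]],
  ],
)

```text
t: 7.95
position: [0.492, 0.0002, 0.1639]
tool_rot: [[0.994, 0.109, 0.001], [0.109, -0.994, -0.0], [0.001, 0.0, -1.0]]
ft_force: [0.4, -0.3, 0.2]
grip_width: 0.0297
finger_force: 35.0
```

```bash
python3 - <<'E'
from h import *
o=robot.get_obs(); where(o); im,d=eyes.read_camera("wrist"); cv2.imwrite("pics/w4.png",im); np.savez("pics/w4.npz",d=d,**{k:o[k] for k in("position","tool_rot")})
cv2.imwrite("pics/c4.png",cv2.resize(im[0:220,190:380],None,fx=2.7,fy=2.7,interpolation=2))
E
```

```text
t 7.95 winder xy mm -113.3 51.9 z 0.1639 yaw-A 0.36 tilt [ 0.0006 -0.0001] F [ 0.4 -0.3  0.2] w 0.0297 q6 1.23
```

View pics/c4.png

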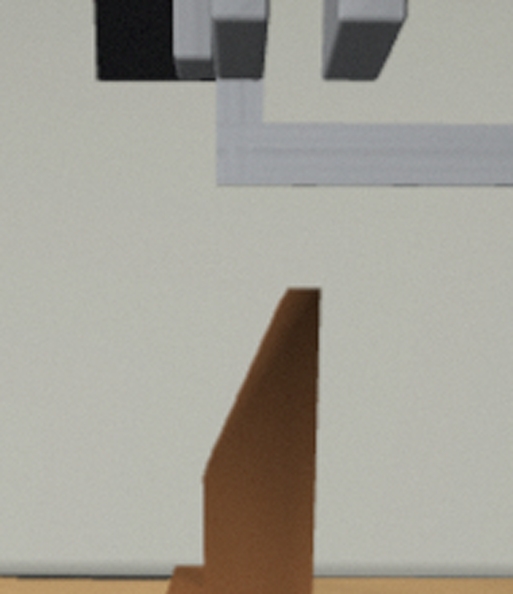

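Wrist view: the wedge tip is at (308,107). The slot opens ahead between the tab's right top corner (289,7) and the post's left top corner (315,7).

```bash
python3 - <<'E'
from h import *
o=dict(np.load("pics/w4.npz")); C=cam("wrist",o)
def wf(px,z): q=ray(C,px,z)[:,:2]-CTR; return (np.c_[q@UX,q@UY]*1000).round(1).tolist()
k=lambda u,v:(190+u/2.7,v/2.7)
print("post corner",wf([k(337,18)],.09),"deck",wf([k(325,80)],.06)); print("tab corner",wf([k(267,18)],.09),"deck",wf([k(263,80)],.06))
print("wedge right",wf([k(320,290),k(318,400),k(312,590)],.09),"tip left",wf([k(290,290)],.09),"step",wf([k(185,567)],.09),"taper start",wf([k(204,475)],.09))
E
```

```text
post corner [[14.2, 35.7]] deck [[14.1, 34.6]]
tab corner [[14.1, 47.8]] deck [[14.1, 47.5]]
wedge right [[-30.4, 37.3], [-50.4, 37.0], [-88.2, 37.1]] tip left [[-30.4, 42.8]] step [[-83.5, 62.8]] taper start [[-64.9, 58.9]]
```

Call:
send_rows(
  targets=[
    [[0, 0, 0, 0.15, 0.015, 0.01, 1], [0, 0, 0, 0.3, 0.015, 0.01, 1], [0, 0, 0, 0.38, 0.015, 0.01, 1], [0, 0, 0, 0.46, 0.015, 0.01, 1], [0, 0, 0, 0.53, 0.015, 0.01, 1], [0, 0, 0, 0.6, 0.015, 0.01, 1], [0, 0, 0, 0.66, 0.015, 0.01, 1], [0, 0, 0, 0.66, 0.015, 0.01, 1]],
  ],
  grip_force=45,
)

```text
t: 8.8
position: [0.5702, 0.0066, 0.1614]
tool_rot: [[0.994, 0.108, -0.003], [0.108, -0.994, -0.0], [-0.003, -0.0, -1.0]]
ft_force: [-2.3, -1.5, -2.3]
grip_width: 0.0295
finger_force: 45.0
```

```bash
python3 -c "
from h import *
where()"
```

```text
t 8.8 winder xy mm -35.0 50.2 z 0.1614 yaw-A 0.31 tilt [-0.0029 -0.0002] F [-2.3 -1.5 -2.3] w 0.0295 q6 1.28
```

Call:
send_rows(
  targets=[
    [[0, 0, 0, 0.04, 0, 0, 1], [0, 0, 0, 0.08, 0, 0, 1], [0, 0, 0, 0.12, 0, 0, 1], [0, 0, 0, 0.16, 0, 0, 1], [0, 0, 0, 0.2, 0, 0, 1], [0, 0, 0, 0.2, 0, 0, 1], [0, 0, 0, 0.2, 0, 0, 1]],
  ],
)

```text
t: 9.5
position: [0.5953, 0.0094, 0.1625]
tool_rot: [[0.994, 0.108, 0.003], [0.108, -0.994, -0.0], [0.003, 0.0, -1.0]]
ft_force: [1.8, -2.3, -2.6]
grip_width: 0.0296
finger_force: 45.0
```

```bash
python3 - <<'E'
from h import *
o=robot.get_obs(); where(o); im,d=eyes.read_camera("wrist"); cv2.imwrite("pics/w5.png",im)
cv2.imwrite("pics/c5.png",cv2.resize(im[60:300,190:400],None,fx=2.4,fy=2.4,interpolation=2))
E
```

```text
t 9.5 winder xy mm -9.7 50.3 z 0.1625 yaw-A 0.3 tilt [ 0.0026 -0.    ] F [ 1.8 -2.3 -2.6] w 0.0296 q6 1.29
```

View pics/c5.png

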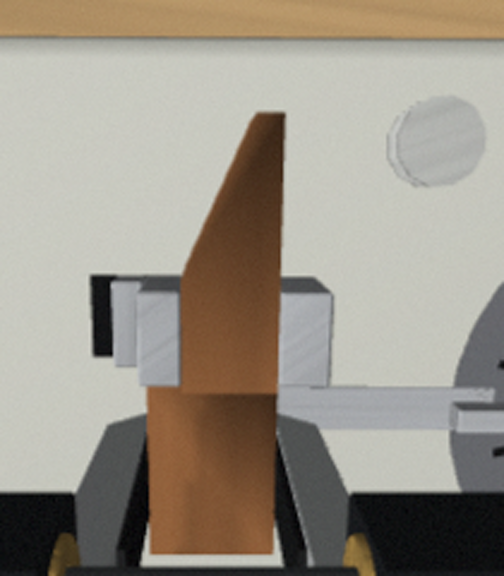

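The wedge fills the slot. The straight part of the blade is against both tab and post, with the step just short of the tab. Next I release it and rise.

Call:
send_rows(
  targets=[
    [[0, 0, 0, 0, 0, 0, -0.06], [0, 0, 0, 0, 0, 0, -0.06], [0, 0, 0, 0, 0, 0, -0.06], [0, 0, 0, 0, 0, -0.08, -0.06], [0, 0, 0, 0, 0, -0.3, -0.06], [0, 0, 0, 0, 0, -0.6, -0.06], [0, 0, 0, 0, 0, -0.9, -0.06], [0, 0, 0, 0, 0, -0.9, -0.06], [0, 0, 0, 0, 0, -0.9, -0.06]],
  ],
)

```text
t: 10.45
position: [0.5949, 0.0093, 0.2718]
tool_rot: [[0.994, 0.108, 0.003], [0.108, -0.994, -0.0], [0.003, 0.001, -1.0]]
ft_force: [0.3, -0.2, -0.1]
grip_width: 0.0499
finger_force: 0.0
```

```bash
python3 - <<'E'
from h import *
o=robot.get_obs(); where(o); print(o["qpos"].round(2)); im,d=eyes.read_camera("wrist"); cv2.imwrite("pics/w6.png",im)
C=cam("wrist",o); np.savez("pics/w6.npz",d=d,position=o["position"],tool_rot=o["tool_rot"])
cv2.imwrite("pics/c6.png",im[40:340,130:480])
E
```

```text
t 10.45 winder xy mm -10.1 50.3 z 0.2718 yaw-A 0.31 tilt [ 0.0027 -0.0004] F [ 0.3 -0.2 -0.1] w 0.0499 q6 1.29
[-0.17  0.15  1.73  0.    1.26  1.29]
```

View pics/c6.png

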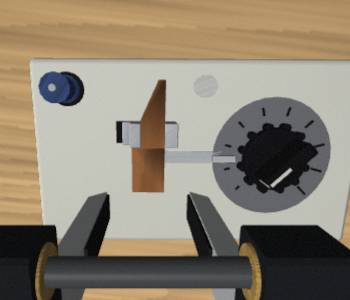

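The wedge stands by itself and the catch is held open. I've used up the picture quota, so I'll continue with numbers only, measuring the bar's angle and the axis.

```bash
cat >> h.py <<'E'
def bar(im,C):
    "angle and ends of the white line on the bar (top z .106), winder frame"
    c0=proj(C,np.r_[CTR-.075*UY,.106])[0]; g=cv2.cvtColor(im,cv2.COLOR_BGR2GRAY)
    r=int(.03*C[0]/(C[4][2]-.106)); u,v=int(c0[0]),int(c0[1])
    c=big(g>110,(max(u-r,0),max(v-r,0),u+r,v+r))[0][:,0]; q=ray(C,c,.106)[:,:2]-CTR; Q=np.c_[q@UX,q@UY].astype(np.float32)*1000
    b=cv2.minAreaRect(Q); P=cv2.boxPoints(b); e=P[1]-P[0],P[2]-P[1]; k=max(e,key=np.linalg.norm)
    return np.round(b,1).tolist() if 0 else b, np.degrees(np.arctan2(k[1],k[0]))%180
E
python3 - <<'E'
from h import *
for n in("w1","w6"):
    im=cv2.imread(f"pics/{n}.png"); o=dict(np.load(f"pics/{n}.npz")); print(bar(im,cam("wrist",o)))
# black dial + bar outline centre, w6
o=dict(np.load("pics/w6.npz")); C=cam("wrist",o)
print("TCP->axis tool mm", ((np.r_[CTR-.075*UY,0]-o["position"])@o["tool_rot"]*1000).round(1))
E
```

```text
(((-8.798983573913574, -65.45285034179688), (3.0796432495117188, 21.062950134277344), 44.76679611206055), np.float32(134.76678))
(((-14.45295524597168, -96.86338806152344), (31.95661163330078, 24.02385139465332), 0.2916087508201599), np.float32(0.2916086))
TCP->axis tool mm [  8.7 125.2 271.9]
```

```bash
python3 - <<'E'
from h import *
im=cv2.imread("pics/w6.png"); o=dict(np.load("pics/w6.npz")); C=cam("wrist",o); g=cv2.cvtColor(im,cv2.COLOR_BGR2GRAY)
cs=big(g>100,(385,203,428,236),3)
for c in cs:
    q=ray(C,c[:,0],.106)[:,:2]-CTR; Q=(np.c_[q@UX,q@UY]*1000).astype(np.float32); P=cv2.boxPoints(cv2.minAreaRect(Q)); print(cv2.boundingRect(c),cv2.contourArea(c),P.round(1).tolist())
E
```

```text
(401, 208, 21, 19) 75.0 [[-17.799999237060547, -58.70000076293945], [-2.299999952316284, -74.4000015258789], [0.20000000298023224, -72.0], [-15.300000190734863, -56.29999923706055]]
(411, 227, 17, 9) 57.5 [[-25.0, -67.30000305175781], [-24.899999618530273, -81.5999984741211], [-17.5, -81.5], [-17.600000381469727, -67.30000305175781]]
(393, 231, 16, 5) 21.5 [[-25.100000381469727, -51.5], [-25.0, -64.5999984741211], [-21.299999237060547, -64.5999984741211], [-21.299999237060547, -51.5]]
```

Call:
send_rows(
  targets=[
    [[0, 0, -0.14, 0.07, 0.35, 0, 0.15], [0, 0, -0.28, 0.07, 0.7, 0, 0.15], [0, 0, -0.42, 0.07, 1, 0, 0.15], [0, 0, -0.56, 0.07, 1, 0, 0.15], [0, 0, -0.7, 0.07, 1, 0, 0.15], [0, 0, -0.84, 0.07, 1, 0, 0.15], [0, 0, -1, 0.07, 1, 0, 0.15], [0, 0, -1, 0.07, 1, 0, 0.15]],
  ],
)

```text
t: 11.3
position: [0.615, -0.1088, 0.2681]
tool_rot: [[0.403, 0.915, -0.004], [0.915, -0.403, 0.001], [-0.0, -0.004, -1.0]]
ft_force: [-0.1, 0.8, 0.2]
grip_width: 0.04
finger_force: 0.0
```

Call:
send_rows(
  targets=[
    [[0, 0, -0.14, 0, 0, 0, 0.15], [0, 0, -0.28, 0, 0, 0, 0.15], [0, 0, -0.42, 0, 0, 0, 0.15], [0, 0, -0.56, 0, 0, 0, 0.15], [0, 0, -0.7, 0, 0, 0, 0.15], [0, 0, -0.84, 0, 0, 0, 0.15], [0, 0, -1, 0, 0, 0, 0.15], [0, 0, -1, 0, 0, 0, 0.15]],
  ],
)

```text
t: 12.1
position: [0.6153, -0.1089, 0.2689]
tool_rot: [[-0.589, 0.808, -0.002], [0.808, 0.589, 0.001], [0.002, -0.001, -1.0]]
ft_force: [-0.6, -0.0, 0.4]
grip_width: 0.0398
finger_force: 0.0
```

Call:
send_rows(
  targets=[
    [[0, 0, -0.13, 0, 0, 0, 0.15], [0, 0, -0.245, 0, 0, 0, 0.15], [0, 0, -0.245, 0, 0, 0, 0.15], [0, 0, -0.245, 0, 0, 0, 0.15]],
  ],
)

```text
t: 12.5
position: [0.6156, -0.109, 0.2697]
tool_rot: [[-0.773, 0.634, -0.001], [0.634, 0.773, 0.0], [0.001, -0.0, -1.0]]
ft_force: [0.0, -0.1, 0.6]
grip_width: 0.0398
finger_force: 0.0
```

```bash
python3 - <<'E'
from h import *
o=robot.get_obs(); where(o); print("TCP->axis tool mm", ((np.r_[CTR-.075*UY,0]-o["position"])@o["tool_rot"]*1000).round(1))
E
```

```text
t 12.5 winder xy mm -1.6 -69.5 z 0.2697 yaw-A 134.73 tilt [-0.0008  0.0004] F [ 0.  -0.1  0.6] w 0.0398 q6 -1.24
TCP->axis tool mm [ -5.3  -2.7 269.7]
```

Call:
send_rows(
  targets=[
    [[0, 0, 0, -0.044, -0.022, 0.2, 0.15], [0, 0, 0, -0.044, -0.022, 0.4, 0.15], [0, 0, 0, -0.044, -0.022, 0.6, 0.15], [0, 0, 0, -0.044, -0.022, 0.78, 0.15], [0, 0, 0, -0.044, -0.022, 0.78, 0.15], [0, 0, 0, -0.044, -0.022, 0.78, 0.15]],
  ],
)

```text
t: 13.1
position: [0.6183, -0.1144, 0.1769]
tool_rot: [[-0.775, 0.632, -0.0], [0.632, 0.775, 0.0], [0.001, -0.0, -1.0]]
ft_force: [0.4, -0.2, 0.3]
grip_width: 0.0401
finger_force: 0.0
```

```bash
python3 - <<'E'
from h import *
o=robot.get_obs(); where(o); print("TCP->axis tool mm", ((np.r_[CTR-.075*UY,0]-o["position"])@o["tool_rot"]*1000).round(1))
E
```

```text
t 13.1 winder xy mm 0.4 -75.2 z 0.1769 yaw-A 134.89 tilt [-0.0005  0.0002] F [ 0.4 -0.2  0.3] w 0.0401 q6 -1.25
TCP->axis tool mm [  0.3  -0.2 176.9]
```

Call:
send_rows(
  targets=[
    [[0, 0, 0, 0, 0, 0, 0.6], [0, 0, 0, 0, 0, 0, 1], [0, 0, 0, 0, 0, 0, 1], [0, 0, 0, 0, 0, 0, 1], [0, 0, 0, 0, 0, 0, 1]],
  ],
  grip_force=30,
)

```text
t: 13.6
position: [0.6185, -0.1145, 0.1774]
tool_rot: [[-0.776, 0.631, 0.001], [0.631, 0.776, -0.0], [-0.001, 0.001, -1.0]]
ft_force: [0.3, 0.6, 2.9]
grip_width: 0.0123
finger_force: 30.0
```

Call:
send_rows(
  targets=[
    [[0, 0, 0.1, 0, 0, 0, 1], [0, 0, 0.2, 0, 0, 0, 1], [0, 0, 0.3, 0, 0, 0, 1], [0, 0, 0.4, 0, 0, 0, 1], [0, 0, 0.5, 0, 0, 0, 1], [0, 0, 0.6, 0, 0, 0, 1], [0, 0, 0.7, 0, 0, 0, 1], [0, 0, 0.8, 0, 0, 0, 1], [0, 0, 0.9, 0, 0, 0, 1], [0, 0, 1, 0, 0, 0, 1]],
  ],
)

```text
t: 14.6
position: [0.618, -0.1147, 0.1773]
tool_rot: [[0.162, 0.987, -0.001], [0.987, -0.162, -0.001], [-0.001, -0.001, -1.0]]
ft_force: [-3.3, -0.0, 5.3]
grip_width: 0.0126
finger_force: 30.0
```

```bash
python3 -c "
from h import *
o=robot.get_obs(); where(o); print(o['ft_torque'])"
```

```text
t 14.6 winder xy mm 0.2 -75.4 z 0.1773 yaw-A 74.76 tilt [-0.0011 -0.0005] F [-3.3 -0.   5.3] w 0.0126 q6 -0.2
[-0.11866067  0.47035182  0.11140006]
```

Turning freely. I'll continue through the remaining 90°.

Call:
send_rows(
  targets=[
    [[0, 0, 0.1, 0, 0, 0, 1], [0, 0, 0.2, 0, 0, 0, 1], [0, 0, 0.3, 0, 0, 0, 1], [0, 0, 0.4, 0, 0, 0, 1], [0, 0, 0.5, 0, 0, 0, 1], [0, 0, 0.6, 0, 0, 0, 1], [0, 0, 0.7, 0, 0, 0, 1], [0, 0, 0.8, 0, 0, 0, 1], [0, 0, 0.9, 0, 0, 0, 1], [0, 0, 1, 0, 0, 0, 1]],
  ],
)

```text
t: 15.6
position: [0.6176, -0.1143, 0.1773]
tool_rot: [[0.936, 0.353, -0.003], [0.353, -0.936, 0.001], [-0.002, -0.001, -1.0]]
ft_force: [-5.2, 0.6, 5.8]
grip_width: 0.013
finger_force: 30.0
```

Call:
send_rows(
  targets=[
    [[0, 0, 0.1, 0, 0, 0, 1], [0, 0, 0.2, 0, 0, 0, 1], [0, 0, 0.3, 0, 0, 0, 1], [0, 0, 0.4, 0, 0, 0, 1], [0, 0, 0.5, 0, 0, 0, 1], [0, 0, 0.5, 0, 0, 0, 1], [0, 0, 0.5, 0, 0, 0, 1], [0, 0, 0.5, 0, 0, 0, 1]],
  ],
)

```text
t: 16.4
position: [0.6176, -0.114, 0.1773]
tool_rot: [[0.987, -0.158, -0.003], [-0.158, -0.987, 0.001], [-0.003, -0.001, -1.0]]
ft_force: [-5.3, 2.1, 5.8]
grip_width: 0.0129
finger_force: 30.0
```

```bash
python3 -c "
from h import *
o=robot.get_obs(); where(o); print(o['ft_torque'])"
```

```text
t 16.4 winder xy mm -0.2 -74.7 z 0.1773 yaw-A -14.99 tilt [-0.0029  0.0012] F [-5.3  2.1  5.8] w 0.0129 q6 1.37
[0.47394321 0.99084636 0.02629689]
```

Call:
send_rows(
  targets=[
    [[0, 0, 0, 0, 0, 0, 0.2], [0, 0, 0, 0, 0, 0, 0.2], [0, 0, 0, 0, 0, 0, 0.2], [0, 0, 0, 0, 0, 0, 0.2], [0, 0, 0, 0, 0, -0.3, 0.2], [0, 0, 0, 0, 0, -0.6, 0.2], [0, 0, 0, 0, 0, -0.9, 0.2], [0, 0, 0, 0, 0, -0.9, 0.2], [0, 0, 0, 0, 0, -0.9, 0.2]],
  ],
)

```text
t: 17.3
position: [0.6185, -0.1145, 0.2854]
tool_rot: [[0.987, -0.158, 0.002], [-0.158, -0.987, -0.001], [0.002, 0.0, -1.0]]
ft_force: [1.2, 0.0, -0.6]
grip_width: 0.0374
finger_force: 0.0
```

Call:
send_rows(
  targets=[
    [[0, 0, -0.12, 0, -0.35, 0, -0.06], [0, 0, -0.25, 0, -0.7, 0, -0.06], [0, 0, -0.25, 0, -1, 0, -0.06], [0, 0, -0.25, 0, -1, 0, -0.06], [0, 0, -0.25, 0, -1, 0, -0.06]],
  ],
)

```text
t: 17.8
position: [0.6365, 0.0046, 0.2825]
tool_rot: [[0.995, 0.104, -0.004], [0.104, -0.995, 0.0], [-0.003, -0.001, -1.0]]
ft_force: [0.1, -1.5, -0.4]
grip_width: 0.0496
finger_force: 0.0
```

```bash
python3 - <<'E'
from h import *
o=robot.get_obs(); where(o); im,d=eyes.read_camera("wrist"); cv2.imwrite("pics/w7.png",im); np.savez("pics/w7.npz",d=d,position=o["position"],tool_rot=o["tool_rot"])
C=cam("wrist",o); g=cv2.cvtColor(im,cv2.COLOR_BGR2GRAY); W=lambda x,y,z:np.r_[CTR+x*UX+y*UY,z]
a=proj(C,W(.0,-.075,.106))[0].astype(int); print("axis px",a)
m=np.zeros_like(g); q=proj(C,[W(.033*np.cos(t),-.075+.033*np.sin(t),.074) for t in np.arange(0,6.3,.3)]).astype(np.int32); cv2.fillConvexPoly(m,cv2.convexHull(q),1)
for c in big((g>100)&(m>0),None,3):
    p=ray(C,c[:,0],.106)[:,:2]-CTR; Q=(np.c_[p@UX,p@UY]*1000).astype(np.float32); P=cv2.boxPoints(cv2.minAreaRect(Q)); print(cv2.boundingRect(c),cv2.contourArea(c),P.round(1).tolist())
h=cv2.cvtColor(im,cv2.COLOR_BGR2HSV); m=(h[...,1]>110)&(h[...,2]<150)
k=np.zeros_like(g); cv2.fillConvexPoly(k,cv2.convexHull(proj(C,[W(*p,.088) for p in((-.04,.03),(-.04,.075),(.085,.075),(.085,.03))]).astype(np.int32)),1)
c=big(m&(k>0))[0]; p=ray(C,c[:,0],.088)[:,:2]-CTR; Q=np.c_[p@UX,p@UY]*1000; print("wedge",Q.min(0),Q.max(0))
E
```

```text
t 17.8 winder xy mm 30.8 41.3 z 0.2825 yaw-A 0.08 tilt [-0.0035  0.0001] F [ 0.1 -1.5 -0.4] w 0.0496 q6 1.3
axis px [403 245]
(402, 223, 11, 22) 62.5 [[1.2000000476837158, -76.5999984741211], [22.100000381469727, -82.0], [22.899999618530273, -78.5999984741211], [2.0999999046325684, -73.19999694824219]]
(412, 246, 7, 7) 6.5 [[-6.199999809265137, -85.19999694824219], [-0.10000000149011612, -89.0999984741211], [0.800000011920929, -87.5999984741211], [-5.199999809265137, -83.80000305175781]]
(416, 215, 5, 6) 5.5 [[24.299999237060547, -86.69999694824219], [25.299999237060547, -88.0999984741211], [29.899999618530273, -84.5999984741211], [28.899999618530273, -83.19999694824219]]
wedge [-27.70606646  36.36177828] [74.93007483 64.75137324]
```

The selector points to −14.5°, which is position 5, and the wedge is still in place. Now I'll regrip it.

Call:
send_rows(
  targets=[
    [[0, 0, 0, -0.34, -0.075, 0, -0.06], [0, 0, 0, -0.34, -0.075, 0.25, -0.06], [0, 0, 0, -0.34, -0.075, 0.4, -0.06], [0, 0, 0, -0.34, -0.075, 0.4, -0.06], [0, 0, 0, -0.34, -0.075, 0.4, -0.06]],
  ],
)

```text
t: 18.35
position: [0.5957, 0.0077, 0.2366]
tool_rot: [[0.995, 0.101, -0.001], [0.101, -0.995, 0.0], [-0.001, -0.0, -1.0]]
ft_force: [0.7, -0.6, 0.5]
grip_width: 0.0496
finger_force: 0.0
```

```bash
python3 -c "
from h import *
where()"
```

```text
t 18.35 winder xy mm -9.5 48.7 z 0.2366 yaw-A -0.09 tilt [-0.0006  0.    ] F [ 0.7 -0.6  0.5] w 0.0496 q6 1.29
```

Call:
send_rows(
  targets=[
    [[0, 0, 0, 0, -0.013, 0.25, -0.06], [0, 0, 0, 0, -0.013, 0.5, -0.06], [0, 0, 0, 0, -0.013, 0.61, -0.06], [0, 0, 0, 0, -0.013, 0.61, -0.06], [0, 0, 0, 0, -0.013, 0.61, -0.06], [0, 0, 0, 0, -0.013, 0.61, 0.5], [0, 0, 0, 0, -0.013, 0.61, 1], [0, 0, 0, 0, -0.013, 0.61, 1], [0, 0, 0, 0, -0.013, 0.61, 1], [0, 0, 0, 0, -0.013, 0.61, 1]],
  ],
  grip_force=35,
)

```text
t: 19.35
position: [0.5961, 0.0099, 0.1643]
tool_rot: [[0.995, 0.103, 0.002], [0.103, -0.995, -0.001], [0.001, 0.001, -1.0]]
ft_force: [-0.7, -2.2, 3.4]
grip_width: 0.0294
finger_force: 35.0
```

```bash
python3 -c "
from h import *
where()"
```

```text
t 19.35 winder xy mm -8.9 50.8 z 0.1643 yaw-A 0.0 tilt [ 0.0016 -0.0011] F [-0.7 -2.2  3.4] w 0.0294 q6 1.3
```

Call:
send_rows(
  targets=[
    [[0, 0, 0, -0.1, 0, 0, 1], [0, 0, 0, -0.2, 0, 0, 1], [0, 0, 0, -0.32, 0, 0, 1], [0, 0, 0, -0.45, 0, 0, 1], [0, 0, 0, -0.6, 0, 0, 1], [0, 0, 0, -0.8, 0, 0, 1], [0, 0, 0, -1, 0, 0, 1], [0, 0, 0, -1, 0, 0, 1], [0, 0, 0, -1, 0, 0, 1]],
  ],
)

```text
t: 20.25
position: [0.4765, -0.0019, 0.1637]
tool_rot: [[0.995, 0.102, 0.001], [0.102, -0.995, 0.0], [0.001, -0.0, -1.0]]
ft_force: [0.9, -0.3, -1.1]
grip_width: 0.0296
finger_force: 35.0
```

Call:
send_rows(
  targets=[
    [[0, 0, 0, 0, 0, -0.2, 1], [0, 0, 0, 0, 0, -0.4, 1], [0, 0, 0, 0, 0, -0.4, 1], [0, 0, 0, 0, 0, -0.4, 1]],
  ],
)

```text
t: 20.65
position: [0.4769, -0.0019, 0.2113]
tool_rot: [[0.995, 0.103, 0.001], [0.103, -0.995, 0.0], [0.001, 0.0, -1.0]]
ft_force: [-0.9, 0.0, -1.1]
grip_width: 0.0296
finger_force: 35.0
```

```bash
python3 - <<'E'
from h import *
o=robot.get_obs(); where(o); print(np.round(o["position"],4),np.round(o["tool_rot"],3).tolist()); im,d=eyes.read_camera("top"); C=cam("top"); g=cv2.cvtColor(im,cv2.COLOR_BGR2GRAY)
cv2.imwrite("pics/top8.png",im); im,_=eyes.read_camera("wrist"); cv2.imwrite("pics/w8.png",im); C=cam("wrist",o); W=lambda x,y,z:np.r_[CTR+x*UX+y*UY,z]
# catch tab: bright top at x 25, profile along y at z .09
g=cv2.cvtColor(im,cv2.COLOR_BGR2GRAY); ys=np.arange(.015,.09,.002); p=proj(C,[W(.018,y,.09) for y in ys]).astype(np.float32); print(p[[0,-1]])
v=cv2.remap(g,p[None,:,0],p[None,:,1],1)[0]; print(list(zip((ys*1000).astype(int).tolist(),v.tolist())))
E
```

```text
t 20.65 winder xy mm -128.7 51.3 z 0.2113 yaw-A 0.01 tilt [0.0007 0.0001] F [-0.9  0.  -1.1] w 0.0296 q6 1.22
[ 0.4769 -0.0019  0.2113] [[0.995, 0.103, 0.001], [0.103, -0.995, 0.0], [0.001, 0.0, -1.0]]
[[338.1225      4.312238 ]
 [216.13635     4.2813525]]
[(15, 180), (17, 179), (19, 179), (21, 179), (23, 160), (25, 151), (27, 153), (29, 153), (31, 158), (33, 164), (35, 160), (37, 139), (39, 180), (41, 179), (43, 179), (45, 179), (47, 162), (49, 148), (51, 151), (53, 156), (55, 158), (57, 145), (59, 149), (61, 154), (63, 156), (65, 21), (67, 22), (69, 21), (71, 22), (73, 19), (75, 21), (77, 20), (79, 162), (81, 179), (83, 178), (85, 180), (87, 179), (89, 180)]
```

The tab spans y 47–57, so the catch is shut. Now I'll lay the wedge on free table to the left.

Call:
send_rows(
  targets=[
    [[0, 0, 0, 0.02, -0.36, 0, 1], [0, 0, 0, 0.02, -0.71, 0, 1], [0, 0, 0, 0.02, -0.71, 0, 1]],
  ],
)

```text
t: 21.05
position: [0.4683, 0.0862, 0.2097]
tool_rot: [[0.994, 0.108, -0.003], [0.108, -0.994, 0.001], [-0.003, -0.002, -1.0]]
ft_force: [-0.2, -0.4, -1.8]
grip_width: 0.0298
finger_force: 35.0
```

Call:
send_rows(
  targets=[
    [[0, 0, 0, 0.02, -0.36, 0, 1], [0, 0, 0, 0.02, -0.71, 0, 1], [0, 0, 0, 0.02, -0.71, 0, 1]],
  ],
)

```text
t: 21.35
position: [0.4623, 0.1708, 0.2101]
tool_rot: [[0.994, 0.107, -0.002], [0.107, -0.994, 0.001], [-0.002, -0.001, -1.0]]
ft_force: [-1.3, -0.3, -1.3]
grip_width: 0.0296
finger_force: 35.0
```

Call:
send_rows(
  targets=[
    [[0, 0, 0, 0.02, -0.36, 0, 1], [0, 0, 0, 0.02, -0.71, 0, 1], [0, 0, 0, 0.02, -0.71, 0, 1], [0, 0, 0, 0.02, -0.71, 0.3, 1], [0, 0, 0, 0.02, -0.71, 0.6, 1], [0, 0, 0, 0.02, -0.71, 0.8, 1], [0, 0, 0, 0.02, -0.71, 0.8, 1], [0, 0, 0, 0.02, -0.71, 0.8, 1]],
  ],
)

```text
t: 22.15
position: [0.4573, 0.2521, 0.1152]
tool_rot: [[0.995, 0.102, -0.001], [0.102, -0.995, -0.001], [-0.001, 0.0, -1.0]]
ft_force: [1.0, 0.1, -0.8]
grip_width: 0.0299
finger_force: 35.0
```

```bash
python3 -c "
from h import *
where();print(robot.get_obs()['position'])"
```

```text
t 22.15 winder xy mm -122.0 305.9 z 0.1152 yaw-A -0.06 tilt [-0.0011 -0.0005] F [ 1.   0.1 -0.8] w 0.0299 q6 1.76
[0.45725542 0.25207835 0.1151977 ]
```

Call:
send_rows(
  targets=[
    [[0, 0, 0, 0, 0, 0.05, 1], [0, 0, 0, 0, 0, 0.085, 1], [0, 0, 0, 0, 0, 0.087, 1], [0, 0, 0, 0, 0, 0.087, 1], [0, 0, 0, 0, 0, 0.087, -0.1], [0, 0, 0, 0, 0, 0.087, -0.1], [0, 0, 0, 0, 0, 0.087, -0.1], [0, 0, 0, 0, 0, 0.087, -0.1], [0, 0, 0, 0, 0, 0.087, -0.1]],
  ],
)

```text
t: 23.05
position: [0.4571, 0.253, 0.1051]
tool_rot: [[0.995, 0.103, 0.0], [0.103, -0.995, 0.0], [0.0, -0.0, -1.0]]
ft_force: [-0.2, 0.0, 0.6]
grip_width: 0.0522
finger_force: 0.0
```

Call:
send_rows(
  targets=[
    [[0, 0, 0, 0, 0, -0.2, -0.1], [0, 0, 0, 0, 0, -0.5, -0.1], [0, 0, 0, 0, 0, -0.9, -0.1], [0, 0, 0, 0, 0, -1, -0.1], [0, 0, 0, 0, 0, -1, -0.1]],
  ],
)

```text
t: 23.55
position: [0.4583, 0.2534, 0.2276]
tool_rot: [[0.995, 0.103, 0.005], [0.103, -0.995, 0.002], [0.005, -0.001, -1.0]]
ft_force: [-0.3, 0.8, -0.8]
grip_width: 0.0514
finger_force: 0.0
```

```bash
python3 - <<'E'
from h import *
o=robot.get_obs(); where(o); im,d=eyes.read_camera("wrist"); cv2.imwrite("pics/w9.png",im); C=cam("wrist",o)
h=cv2.cvtColor(im,cv2.COLOR_BGR2HSV); m=(h[...,1]>120)&(h[...,2]<135)
k=np.zeros(m.shape,np.uint8); p0=o["position"]; R=np.array(o["tool_rot"])
q=[np.r_[(p0+R[:,0]*x+R[:,1]*y)[:2],.028] for x in(-.04,.12) for y in(-.035,.035)]; cv2.fillConvexPoly(k,cv2.convexHull(proj(C,q).astype(np.int32)),1)
c=big(m&(k>0))[0]; P=ray(C,c[:,0],.028)[:,:2]; print("wedge world",P.min(0).round(3),P.max(0).round(3), cv2.contourArea(c))
f,cx,cy,Rw,c0=C; u,v=c[:,0].mean(0).astype(int); print("top z",(c0+Rw@np.array([(u-cx)/f,(v-cy)/f,1])*d[v,u])[2])
im,d=eyes.read_camera("top"); cv2.imwrite("pics/top9.png",im); a=cv2.imread("pics/top0.png"); df=cv2.absdiff(a,im).max(2)>40
for c in big(df,(80,70,520,260),12): print(cv2.boundingRect(c),cv2.contourArea(c))
E
```

```text
t 23.55 winder xy mm -120.9 307.1 z 0.2276 yaw-A 0.01 tilt [0.0053 0.0015] F [-0.3  0.8 -0.8] w 0.0514 q6 1.76
wedge world [0.438 0.238] [0.54  0.269] 2048.5
top z 0.02830375306969013
(156, 175, 81, 85) 4958.5
(328, 158, 6, 13) 12.0
(336, 159, 1, 1) 0.0
(327, 172, 1, 1) 0.0
```

The wedge lies flat with its top at z 28 mm. Compared with the first top view, only the dial's line and the wedge/arm area have changed, so the catch is back in its shut position.

```bash
python3 -c "
from rig import robot
print(robot.finish_job())"
```

```text
the job is handed in; nothing more can be done
None
```

I handed the job in at about 24 s: the selector measured at position 5, the catch shut, and the wedge flat on the table clear of the winder. I haven't seen the judge's result.

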